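Pin the draw bar of a coating-line carrier into its clevis

ROBOT

A 6-joint arm with a two-finger parallel gripper is mounted at the origin on the work surface. World frame = base frame: x ahead of the robot, y to its left, z up, the work surface at z = 0. Lengths are in m, angles in rad, forces in N, time in s.
With the tool pointing down it reaches from about 0.25 to 0.8 m from the base axis. Payload 3.9 kg.
Tool frame: the origin (TCP) lies between the finger pads; the fingertips stand 14 mm ahead of it and the grasp point (between the pads) lies 5 mm behind it; z points along the fingers, y is the line along which they close (so a half turn about z gives the same grasp; the last joint's range is limited). The gripper opens to 85 mm and grips with 20 to 120 N. Pads are 22 mm wide; open, the fingers measure 114 mm over their backs; the gripper's body (76 mm by 85 mm) begins 54 mm behind the grasp point. The pads swing forward as they close: fully open they stand 13 mm farther back than shut.
Start: joints at [-1.164, 0.26, -0.138, 1.173, 0, 1.571], TCP at [0.208, -0.482, 0.245] pointing down, gripper open.
Joint ranges: [-2.78, 2.78], [-0.83, 1.72], [-1.28, 1.37], [-1.9, 2.12], [-1.57, 1.48], [-3.14, 3.14]. Speed limits (rad/s): [2.57, 2.57, 3.14, 3.14, 3.14, 3.14].

INTERFACE

Orientations are given as a rotation vector (axis times angle).
In Python, from workcell import bot gives the robot as it stands. The module is installed in compiled form; this text tells all that it offers.
- The arm moves only by the tool move_arm, never from a script. Its arguments are lists of equal length, an entry for each row: "linear": the shift along the tool's x, y, z in m, a list of three; "rotation": the turn, a rotation vector about the tool's x, y, z in degrees, a list of three. In form: {"linear": [[tx, ty, tz], ...], "rotation": [[wx, wy, wz], ...]}. A call has 1 to 12 rows; each row shifts and turns the commanded pose from where the row before left it, along the tool's axes as they then stand; what a row does not reach is not made up. A row lasts 1/10 s, in which the tool goes at most 50 mm and 8.59 degrees, less where a joint would pass 70% of its speed; a pose out of reach is approached as far as the arm can. A call is refused whole if a number of a shift passes 0.05 or a number of a turn 8.59, either way. A call with a gripper value outside its range is refused whole. "claw" is the finger opening in m, from 0 to 0.0854, set as the call begins (left out, the last holds). The fingers move at their own pace and stop on an object; "force" is the grip in N (left out, the last holds). Time passes only in rows, so rows that do not move let the fingers close. It gives the time, the measured TCP pose, the force, the opening and the grip force at its end, in the units of the state.
- bot.get_obs(): the state, without advancing time (a new reading comes with each control period).
- bot.capture(name): name is "scene" or "top"; returns the picture (480x640x3 uint8, red, green, blue); there is no depth.
- bot.calibration(name): a dict with "mtx" (3x3 intrinsics, pixels), "origin" and "orientation" of the camera in the world. Camera axes: x right, y down, z forward; pixel columns grow to the right and rows downward; lengths in m; the calibration is good to about 2 mm. A picture is of the moment at which its call begins. calibration takes no time and is no camera call.
- bot.job_done(): hands the job in; it is judged then, once.
Trained networks look in the newest picture that a camera, given by its name, has taken for a name from the list of things; names that differ only in an ending like _2 or _b are one class to them, and where a whole thing is asked for, a point or a joint stands for the part that bears it (a point fixed in the world has none). Each returns a list of dicts, best first, with "p" (0 to 1); they miss things now and then, are a little off and sometimes report something else, mostly with a low value. They report only what shows in the picture. A call takes as long as a camera call. They do not tell look-alikes from the thing itself.
- bot.find_in(label, camera): "point" ([x, y, z] in m, in world coordinates, good to about 4 mm: the middle of the surface that is visible of it).
- bot.trace(label, camera): "pixels" (480x640 bool, what is visible of it).
- bot.spot_point(label, camera): "point" ([x, y, z] in m, in world coordinates, good to about 4 mm: a listed point, or the origin of a listed thing).
The state is a dict: "time_s": time; "qpos": joint angles; "qvel": joint speeds; "joint_torque": joint torques, N m; "position": TCP position; "ee_rot": TCP orientation; "force": force on the tool from outside, world axes, zero at the start; "moment": the same for the moment, N m; "finger_gap": finger opening in m; "grasp_force": force on a finger pad.
Only numpy, scipy, OpenCV 4.12 (cv2) and the standard library are available. Lean on these libraries where they do the work, as an engineer would, in place of code of your own. Each camera call takes 0.05 s, during which the arm holds its last target. There are 200 camera calls.

TASK

Couple the draw bar to the blue clevis: take the long yellow-headed pin from the rack and put it down through the upper knuckle, the draw bar's hole and the lower knuckle until its head sits fully home on the blue top, then let go. The bar has been left pushed in too far, so draw it back by its red handle and line its hidden hole up by feel, stopping gently as soon as the pin catches and never forcing it against the bar. Leave the short pins in the rack and the other things on the bench where they are.

Things in the scene. Friction and masses are not known exactly. Their poses are not given: they have to be found in the camera images.
- draw_head: Blue steel clevis on a dark base plate 325 x 90 mm, fixed to the bench. Origin: on the bench, at the foot of the vertical axis of the knuckle holes; z up, +x along the draw bar, away from its handle. Two knuckles, plates 56 mm wide from x = -35 to 93 mm: the upper 70 to 90 mm above the bench with an 11 mm hole, the lower 34 to 46 mm with a 12 mm hole. The draw bar slides between them.
- knuckle_hole (a point): Centre of the mouth of the upper knuckle's hole, on the blue top face, 90 mm above the bench. A pin standing in this hole rests on the bar's tongue 24 mm deep, and drops by its own weight when the tongue's hole comes under it; then it catches the bar, which can be felt at the handle.
- draw_bar: Grey clamp block 46 x 58 mm with red handle, sliding along draw_head's x; its tongue (34 mm wide, 50 to 66 mm above the bench) runs between the knuckles. The tongue's square 12 mm hole starts out of sight, 14 to 52 mm too far in (+x), at 142 to 172 mm from the handle axis (clamped differently each time). Origin: on the bench below the handle axis, axes as draw_head.
- handle_top (a point): Centre of the top of the draw bar's red handle: a round post 18 mm thick, 70 to 125 mm above the bench, about 120 mm to -x of the knuckle hole. Drawn to -x, the bar slides with a drag of 3 to 5 N and stays where left; its travel is 55 mm, and at both stops solid tongue lies under the upper knuckle's hole unless the holes are lined up.
- pin: Long steel pin with a yellow head, standing in the rack; 100 to 160 g. Origin: centre of its tip, z up towards the head. Shank 10 mm thick, 62 mm long, the last 7 mm tapering to a 7 mm tip; round head 22 mm wide, 30 mm tall (62 to 92 mm from the tip). Fully home, the head's underside lies on the blue top and the tip is 28 mm above the bench.
- pin_rack: Wooden block 50 x 190 x 42 mm, fixed, with three holes in a row along its y, 70 mm apart; hole floors are 7 mm above the bench. Origin: centre of its underside. The three pins stand in its holes in any order.
- short_pin_black: Black-headed short pin in the rack, shank 48 mm, head 22 x 30 mm: leave it. Origin at its tip.
- short_pin_green: Green-headed short pin in the rack, shank 44 mm, head 22 x 30 mm: leave it. Origin at its tip.
- wrench: Steel wrench lying on the bench: leave it. Origin near its middle, on the bench.
- casting: Small aluminium casting 85 x 50 x 34 mm on the bench: leave it. Origin: centre of its underside.
- can: Can 66 mm in diameter, 120 mm tall: leave it. Origin: centre of its underside.
- tape: Orange roll of masking tape, 90 mm across, 25 mm tall: leave it. Origin: centre of its underside.
Mind the look-alikes: they are no part of the job. There is more than one size of the pin; the job needs the smaller.

How it is judged:
At the end, for the whole second after the job is handed in: The yellow-headed pin stands through both knuckles and the draw bar's hole, its tip 25 to 31 mm above the bench (head down on the blue top within 3 mm), within 5 mm of the hole axis and 5 degrees of upright, at rest (z of pin in the frame of draw_head between 0.025 and 0.031 m and horizontal distance between pin and knuckle_hole below 0.005 m and angle between the z axis of pin and the z axis of draw_head, either way round below 0.09 rad and linear speed of pin below 0.02 m/s); the robot touches nothing.
It fails at once if the pin is forced against the draw bar (over 15 N) (contact force between pin and draw_bar above 15 N).
It fails at once if a short pin is taken out of its place (distance of any of short_pin_black, short_pin_green from where it was at the start of the episode above 0.02 m).
It fails at once if another thing on the bench is moved by more than 30 mm (distance of any of wrench, casting, can, tape from where it was at the start of the episode above 0.03 m).
It also fails if it takes over 72 s, if anything falls off the work surface, if the arm or the gripper's body presses on something with over 40 N, if the wrist force passes 120 N, or if a joint passes its speed limit or range.

## Working session

There is one attempt and no reset: what is moved stays moved. The work goes in short steps, Python scripts to look and compute and a tool call to move; the robot and the scene stay as the last step left them, time stands still between calls to the robot, and variables do not carry over. Pictures are saved under pics/ and viewed, at most 10 in all, crops included, and the job is handed in when it is done.

Besides the shell and the picture viewer there is one more tool, called by a JSON object that holds its "method" and its "body", one argument or row to a line. move_arm: Moves the arm, as the interface text tells. Its arguments: {"type":"object","properties":{"linear":{"type":"array","items":{"type":"array","items":{"type":"number"}}},"rotation":{"type":"array","items":{"type":"array","items":{"type":"number"}}},"claw":{"type":"number"},"force":{"type":"number"}},"required":["linear","rotation"]}

```bash
mkdir -p pics
cat > h.py <<'E'
import numpy as np, cv2
from workcell import bot
from scipy.spatial.transform import Rotation as R
def cal(n):
    c=bot.calibration(n); o=np.array(c["orientation"],float)
    M=R.from_rotvec(o).as_matrix() if o.shape==(3,) else (o if o.shape==(3,3) else R.from_quat(o).as_matrix())
    return np.array(c["mtx"]),np.array(c["origin"]),M
def proj(n,p):
    K,o,M=cal(n); q=K@(M.T@(np.array(p)-o)); return q[:2]/q[2]
def onz(n,uv,z):
    K,o,M=cal(n); d=M@np.linalg.inv(K)@np.array([uv[0],uv[1],1.]); return o+d*(z-o[2])/d[2]
E
python3 - <<'E'
from h import *
for n in("scene","top"):
    im=bot.capture(n); cv2.imwrite(f"pics/{n}0.png",im[:,:,::-1]); print(n,bot.calibration(n))
    for l in("knuckle_hole","handle_top","pin","short_pin_black","short_pin_green","pin_rack","draw_head","draw_bar"):
        print(l,[(np.round(d["point"],3),round(d["p"],2),np.round(proj(n,d["point"]))) for d in bot.spot_point(l,n)[:3]])
print(bot.get_obs())
E
```

```text
scene {'mtx': array([[619.6572992 ,   0.        , 324.35060391],
       [  0.        , 619.6572992 , 249.0472223 ],
       [  0.        ,   0.        ,   1.        ]]), 'origin': array([ 1.0260007 , -0.73789493,  1.10604272]), 'orientation': array([-2.30644579, -0.74150919,  0.2732341 ])}
knuckle_hole [(array([0.61 , 0.178, 0.088]), 0.78, array([404., 229.]))]
handle_top [(array([0.492, 0.179, 0.124]), 0.69, array([361., 197.]))]
pin [(array([ 0.516, -0.137, -0.001]), 0.96, array([288., 324.])), (array([ 0.621, -0.134,  0.009]), 0.51, array([328., 344.]))]
short_pin_black [(array([ 0.629, -0.205,  0.008]), 0.54, array([312., 370.]))]
short_pin_green [(array([ 0.62 , -0.061,  0.011]), 0.43, array([348., 320.]))]
pin_rack [(array([ 0.623, -0.137, -0.002]), 0.82, array([329., 348.]))]
draw_head [(array([0.617, 0.184, 0.003]), 0.77, array([404., 254.])), (array([0.652, 0.447, 0.002]), 0.27, array([467., 199.]))]
draw_bar [(array([0.488, 0.176, 0.006]), 0.63, array([357., 232.]))]
top {'mtx': array([[609.99207459,   0.        , 316.93959125],
       [  0.        , 609.99207459, 220.309922
[... 1060 characters left out ...]
]))]
{'time_s': 0.9, 'qpos': array([-1.16399783e+00,  2.60001720e-01, -1.38053359e-01,  1.17266246e+00,
        1.94693454e-05,  1.57079107e+00]), 'qvel': array([ 6.86452574e-05, -9.78195514e-04,  4.41327774e-05,  7.33721798e-04,
        9.68131282e-04, -5.50858481e-04]), 'joint_torque': array([-3.13362012e-03, -4.05601358e+01,  2.54237491e+01,  8.24675644e-04,
       -4.62760454e-04,  1.48997145e-06]), 'position': array([ 0.20774514, -0.48218217,  0.2453211 ]), 'ee_rot': array([3.07675718e+00, 6.34593966e-01, 5.49503250e-05]), 'force': array([ 0.22840076,  0.87492509, -0.22971069]), 'moment': array([0.00232455, 0.05695557, 0.04970064]), 'grasp_force': 0.0, 'finger_gap': 0.08525968619814911}
```

View pics/scene0.png

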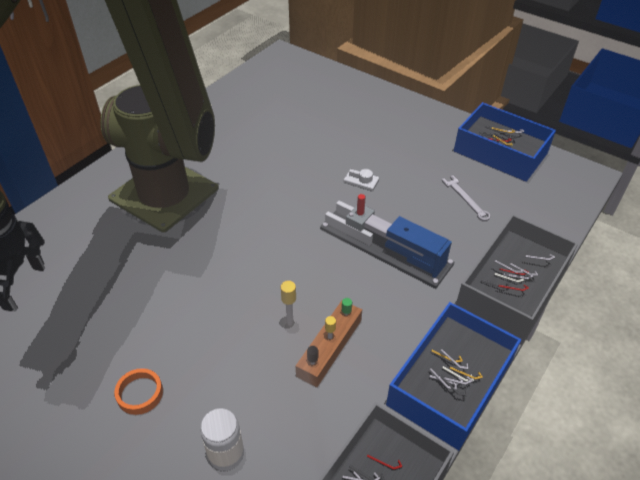

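View pics/top0.png

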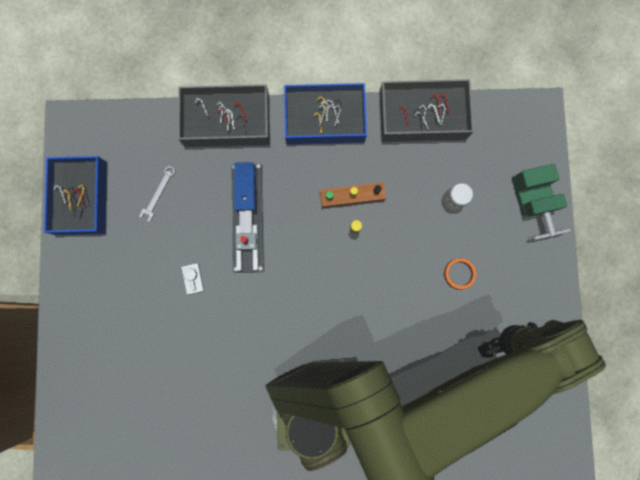

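Run:
```python
import cv2
a=cv2.imread("pics/scene0.png")[230:400,240:430]
cv2.imwrite("pics/crop.png",cv2.resize(a,None,fx=3.5,fy=3.5,interpolation=cv2.INTER_CUBIC)[:600,:800])
```

```text
(no output)
```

View pics/crop.png

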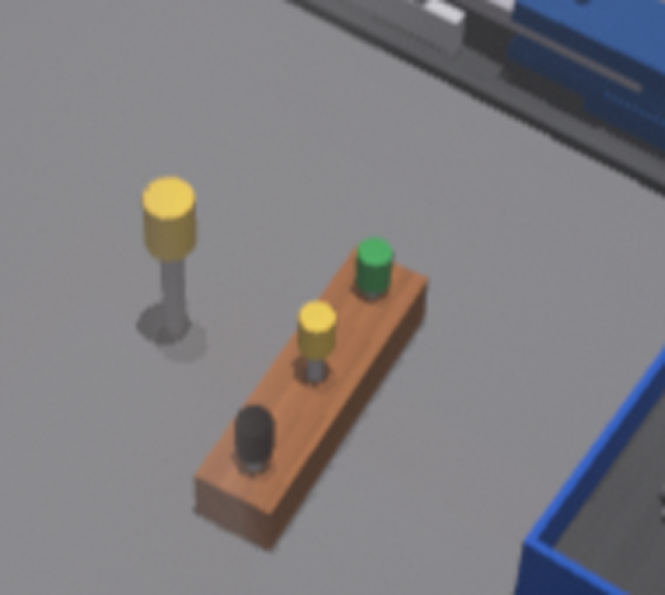

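Two candidates for the pin. A large yellow-headed pin stands free on the bench at scene (289,305), top (356,226). A smaller one stands in the rack's middle hole at scene (330,332), top (354,191). The crop confirms that the smaller one in the rack is the pin. The clevis hole is at scene (405,229) and the red handle at scene (361,203).

```bash
cat > m.py <<'E'
from h import *
def blobs(n,lo,hi,box,red=False,kmin=8):
    im=cv2.imread(f"pics/{n}0.png"); hsv=cv2.cvtColor(im,cv2.COLOR_BGR2HSV)
    m=cv2.inRange(hsv,lo,hi); z=np.zeros_like(m); u0,v0,u1,v1=box; z[v0:v1,u0:u1]=m[v0:v1,u0:u1]
    return z
def tri(a,b):
    A=[];B=[]
    for n,uv in(("scene",a),("top",b)):
        K,o,M=cal(n); d=M@np.linalg.inv(K)@np.array([*uv,1.]); d/=np.linalg.norm(d); P=np.eye(3)-np.outer(d,d); A.append(P);B.append(P@o)
    x=np.linalg.lstsq(np.vstack(A),np.hstack(B),rcond=None)[0]
    return np.round(x,4),[np.round(proj(n,x)-uv,1) for n,uv in(("scene",a),("top",b))]
# head tops: bright yellow; top camera; fit via whole visible mask vs cylinder projection
from scipy.optimize import least_squares
def cyl(p,r,z0,z1,n):
    t=np.linspace(0,2*np.pi,40); P=[proj(n,[p[0]+r*np.cos(a),p[1]+r*np.sin(a),z]) for z in(z0,z1) for a in t]
    return cv2.convexHull(np.array(P,np.float32)).reshape(-1,2)
def cen(h):
    m=cv2.moments(h); return np.array([m["m10"]/m["m00"],m["m01"]/m["m00"]])
def fit(masks,r,z0,z1,p0):
    out={}
    c={n:np.argwhere(m>0)[:,::-1].mean(0) for n,m in masks.items()}
    for ks in [[k] for k in c]+[list(c)]:
        s=least_squares(lambda p:np.hstack([cen(cyl(p,r,z0,z1,n))-c[n] for n in ks]),p0,diff_step=1e-3)
        print(ks,np.round(s.x,4),np.round(s.fun,1))
    print({n:int((m>0).sum()) for n,m in masks.items()},[round(cv2.contourArea(cyl(p0,r,z0,z1,n))) for n in masks])
Y=((18,100,60),(35,255,255)); 
print("pin");fit({"scene":blobs("scene",*Y,(318,310,342,338)),"top":blobs("top",*Y,(345,182,362,199))},.011,.069,.099,[.62,-.135])
print("green");G=((45,80,20),(80,255,255));fit({"scene":blobs("scene",*G,(335,290,360,320)),"top":blobs("top",*G,(320,188,338,203))},.011,.051,.081,[.62,-.063])
def red(n,b): return blobs(n,(0,120,50),(10,255,255),b)|blobs(n,(170,120,50),(180,255,255),b)
print("handle");fit({"scene":red("scene",(350,185,375,222)),"top":red("top",(235,230,255,252))},.009,.07,.125,[.489,.176])
B=((105,120,25),(130,255,255))
m=blobs("top",*B,(225,155,265,218)); c=max(cv2.findContours(m,0,2)[0],key=cv2.contourArea)
r=cv2.minAreaRect(c);print(r); bp=cv2.boxPoints(r); print(np.round([onz("top",q,.09) for q in bp],4))
# hole: dark spot on blue top
for n,b in(("scene",(397,223,413,236)),("top",(238,190,252,204))):
    im=cv2.imread(f"pics/{n}0.png").astype(float).max(2)[b[1]:b[3],b[0]:b[2]]
    w=np.clip(np.median(im)-im-15,0,None); v,u=np.mgrid[b[1]:b[3],b[0]:b[2]]
    if n=="scene": print(im.astype(int))
    uv=[(w*u).sum()/w.sum(),(w*v).sum()/w.sum()];print("hole",n,uv,onz(n,uv,.09))
    globals()["h"+n]=uv
print(tri(hscene,htop))
E
python3 m.py
```

```text
pin
['scene'] [ 0.6233 -0.1346] [-0.  0.]
['top'] [ 0.6245 -0.1363] [0. 0.]Traceback (most recent call last):
  File "m.py", line 27, in <module>
    print("pin");fit({"scene":blobs("scene",*Y,(318,310,342,338)),"top":blobs("top",*Y,(345,182,362,199))},.011,.069,.099,[.62,-.135])
                 ~~~^^^^^^^^^^^^^^^^^^^^^^^^^^^^^^^^^^^^^^^^^^^^^^^^^^^^^^^^^^^^^^^^^^^^^^^^^^^^^^^^^^^^^^^^^^^^^^^^^^^^^^^^^^^^^^^^^^
  File "m.py", line 23, in fit
    s=least_squares(lambda p:np.hstack([cen(cyl(p,r,z0,z1,n))-c[n] for n in ks]),p0,diff_step=1e-3)
    return func(*args, **kwargs)
    result = trf(vector_fun.fun, vector_fun.jac, x0, f0, J0, lb, ub, ftol, xtol,
                 gtol, max_nfev, x_scale, loss_function, tr_solver,
                 tr_options.copy(), verbose, callback=callback_wrapped)
    return trf_no_bounds(
        fun, jac, x0, f0, J0, ftol, xtol, gtol, max_nfev, x_scale,
        loss_function, tr_solver, tr_options, verbose, callback=callback)
    f_new = fun(x_new)
    self._update_fun()
    ~~~~~~~~~~~~~~~~^^
    self.f = self.fun_wrapped(xp_copy(self.x))
             ~~~
[... 178 characters left out ...]
^^^^^^^^^^^^^^^^^^^^^^^
  File "m.py", line 23, in <lambda>
    s=least_squares(lambda p:np.hstack([cen(cyl(p,r,z0,z1,n))-c[n] for n in ks]),p0,diff_step=1e-3)
                                            ~~~^^^^^^^^^^^^^
  File "m.py", line 15, in cyl
    t=np.linspace(0,2*np.pi,40); P=[proj(n,[p[0]+r*np.cos(a),p[1]+r*np.sin(a),z]) for z in(z0,z1) for a in t]
                                    ~~~~^^^^^^^^^^^^^^^^^^^^^^^^^^^^^^^^^^^^^^^^^
  File "h.py", line 9, in proj
    K,o,M=cal(n); q=K@(M.T@(np.array(p)-o)); return q[:2]/q[2]
          ~~~^^^
  File "h.py", line 5, in cal
    c=bot.calibration(n); o=np.array(c["orientation"],float)
ValueError: time passes only in moves, steps and waits
```

```bash
sed -i 's/^def cal(n)/import functools\n@functools.cache\ndef cal(n)/' h.py; python3 m.py
```

```text
pin
['scene'] [ 0.6233 -0.1346] [-0.  0.]
['top'] [ 0.6245 -0.1363] [0. 0.]
['scene', 'top'] [ 0.6238 -0.1353] [-0.   0.3 -0.3  0.2]
{'scene': 154, 'top': 68} [172, 60]
green
['scene'] [ 0.6163 -0.0642] [ 0. -0.]
['top'] [ 0.6175 -0.0658] [-0. -0.]
['scene', 'top'] [ 0.6168 -0.065 ] [-0.   0.3 -0.3  0.2]
{'scene': 121, 'top': 47} [160, 58]
handle
['scene'] [0.489  0.1818] [0. 0.]
['top'] [0.491  0.1803] [0. 0.]
['scene', 'top'] [0.49   0.1808] [ 0.1  0.4 -0.2  0.3]
{'scene': 108, 'top': 31} [162, 51]
((244.0, 186.5), (47.0, 20.0), 90.0)
[[0.7141 0.2063 0.09  ]
 [0.7125 0.1486 0.09  ]
 [0.5753 0.1505 0.09  ]
 [0.5768 0.2076 0.09  ]]
[[150 148 149 149 147 148 148 149 148 148 148 148 148 148 148 147]
 [151 150 150 148 149 148 148 149 148 148 148 148 148 148 148 150]
 [151 150 150 149 149 148 148 147 147 147 147 148 149 148 148 149]
 [150 149 148 149 149 149 147 146 145 145 144 148 148 148 149 149]
 [149 148 148 148 148 149 144 134 128 126 134 143 148 148 148 148]
 [149 149 149 148 148 147 137 109  98  96 107 123 144 148 148 148]
 [149 150 149 150 149 148 137  96  84  82  84 103 140 148 148 147]
 [149 149 149 150 150 149 144 120  99  94 101 120 143 147 148 147]
 [149 149 149 149 149 149 149 143 128 126 132 141 147 148 147 148]
 [149 150 150 149 149 149 149 149 149 148 147 149 149 149 148 148]
 [151 151 151 150 149 149 148 149 150 150 150 149 150 150 149 149]
 [143 150 151 150 150 149 149 148 150 149 149 150 150 150 149 150]
 [116 130 140 145 148 148 149 148 149 149 148 149 149 149 149 150]]
hole scene [np.float64(405.543893129771), np.float64(229.23091603053436)] [0.6143575  0.17816828 0.09      ]
hole top [np.float64(243.20942408376965), np.float64(196.18848167539267)] [0.61614226 0.18084421 0.09      ]
(array([0.6151, 0.18  , 0.0892]), [array([ 0.6, -0.1]), array([0.3, 0.4])])
```

{"method": "move_arm", "body": {
  "linear": [
    [0,0,0],
    [0,0,0],
    [0,0,0],
    [0.0347,-0.0289,0],
    [0.0347,-0.0289,0],
    [0.0347,-0.0289,0],
    [0.0347,-0.0289,0],
    [0.0347,-0.0289,0],
    [0.0347,-0.0289,0],
    [0.0347,-0.0289,0],
    [0.0347,-0.0289,0],
    [0.0347,-0.0289,0]
  ],
  "rotation": [
    [0,0,8],
    [0,0,8],
    [0,0,8],
    [0,0,0],
    [0,0,0],
    [0,0,0],
    [0,0,0],
    [0,0,0],
    [0,0,0],
    [0,0,0],
    [0,0,0],
    [0,0,0]
  ],
  "claw": 0.045,
  "force": 40
}}

```text
time_s: 2.1
position: [0.5245, -0.2244, 0.2454]
ee_rot: [3.141, -0.019, 0.0]
force: [0.4, -0.9, 0.7]
finger_gap: 0.045
grasp_force: 0.0
```

{"method": "move_arm", "body": {
  "linear": [
    [0.0245,-0.0226,0],
    [0.0245,-0.0226,0],
    [0.0245,-0.0226,0],
    [0.0245,-0.0226,0],
    [0,0,0.03],
    [0,0,0.03],
    [0,0,0.03],
    [0,0,0.03],
    [0,0,0.007],
    [0,0,0],
    [0,0,0]
  ],
  "rotation": [
    [0,0,0],
    [0,0,0],
    [0,0,0],
    [0,0,0],
    [0,0,0],
    [0,0,0],
    [0,0,0],
    [0,0,0],
    [0,0,0],
    [0,0,0],
    [0,0,0]
  ]
}}

```text
time_s: 3.2
position: [0.6232, -0.1369, 0.1197]
ee_rot: [3.141, -0.019, 0.003]
force: [0.7, -0.5, 1.2]
finger_gap: 0.0449
grasp_force: 0.0
```

{"method": "move_arm", "body": {
  "linear": [
    [0.0006,-0.0014,0.01],
    [0,0,0.01],
    [0,0,0.01],
    [0,0,0.0105],
    [0,0,0],
    [0,0,0]
  ],
  "rotation": [
    [0,0,0],
    [0,0,0],
    [0,0,0],
    [0,0,0],
    [0,0,0],
    [0,0,0]
  ]
}}

```text
time_s: 3.8
position: [0.6224, -0.1352, 0.0772]
ee_rot: [-3.141, 0.019, 0.002]
force: [-0.2, -0.3, -0.8]
finger_gap: 0.0445
grasp_force: 0.0
```

{"method": "move_arm", "body": {
  "linear": [
    [0,0,0],
    [0,0,0],
    [0,0,0],
    [0,0,0],
    [0,0,0],
    [0,0,0]
  ],
  "rotation": [
    [0,0,0],
    [0,0,0],
    [0,0,0],
    [0,0,0],
    [0,0,0],
    [0,0,0]
  ],
  "claw": 0.0,
  "force": 40
}}

```text
time_s: 4.4
position: [0.6233, -0.1353, 0.0784]
ee_rot: [3.141, -0.019, 0.002]
force: [-0.1, -0.0, 3.3]
finger_gap: 0.0206
grasp_force: 39.1
```

{"method": "move_arm", "body": {
  "linear": [
    [0,0,-0.015],
    [0,0,-0.03],
    [0,0,-0.035],
    [0,0,-0.03],
    [-0.0016,-0.0394,0],
    [-0.0016,-0.0394,0],
    [-0.0016,-0.0394,0],
    [-0.0016,-0.0394,0],
    [-0.0016,-0.0394,0],
    [-0.0016,-0.0394,0],
    [-0.0016,-0.0394,0],
    [-0.0013,-0.0394,0]
  ],
  "rotation": [
    [0,0,0],
    [0,0,0],
    [0,0,0],
    [0,0,0],
    [0,0,0],
    [0,0,0],
    [0,0,0],
    [0,0,0],
    [0,0,0],
    [0,0,0],
    [0,0,0],
    [0,0,0]
  ]
}}

```text
time_s: 5.6
position: [0.6092, 0.0996, 0.1929]
ee_rot: [-3.066, -0.198, 0.009]
force: [0.7, 0.4, -0.6]
finger_gap: 0.0211
grasp_force: 39.6
```

{"method": "move_arm", "body": {
  "linear": [
    [0,0,0],
    [0,0,0],
    [0,0,0]
  ],
  "rotation": [
    [0,0,0],
    [0,0,0],
    [0,0,0]
  ]
}}

```text
time_s: 5.9
position: [0.6095, 0.098, 0.1929]
ee_rot: [-3.068, -0.195, 0.008]
force: [-0.7, -0.3, -1.2]
finger_gap: 0.0208
grasp_force: 39.6
```

Run:
```python
from h import *
for n,b in(("scene",(360,130,460,260)),("top",(200,150,290,260))):
    im=bot.capture(n)[:,:,::-1]; cv2.imwrite(f"pics/{n}1.png",im)
    a=cv2.resize(im[b[1]:b[3],b[0]:b[2]],None,fx=4,fy=4,interpolation=cv2.INTER_CUBIC); cv2.imwrite(f"pics/{n}1c.png",a)
o=bot.get_obs();print(o["position"],o["force"],o["ee_rot"])
```

```text
[0.6095122  0.09779502 0.19288307] [-0.05873076 -0.22296174 -1.35492054] [-3.06777244 -0.19412528  0.00806277]
```

View pics/scene1c.png

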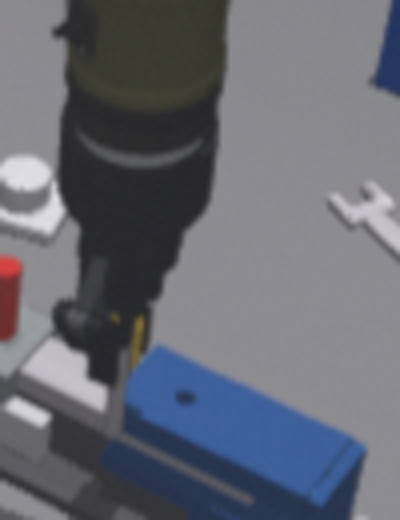

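Run:
```python
from h import *
o=bot.get_obs();print(o["qpos"])
M=R.from_rotvec(o["ee_rot"]).as_matrix();print(M)
```

```text
[ 1.25424886e-01  4.42717146e-01 -1.83841964e-03  1.12726747e+00
  6.78689479e-02  3.14059339e+00]
[[ 9.92018940e-01  1.25730560e-01 -9.49993891e-03]
 [ 1.26085300e-01 -9.89743689e-01  6.71559866e-02]
 [-9.58944788e-04 -6.78178133e-02 -9.97697261e-01]]
```

{"method": "move_arm", "body": {
  "linear": [
    [0,0,0],
    [0,0,0],
    [0,0,0],
    [0,0,0],
    [0,0,0],
    [0,0,0],
    [0,0,0],
    [0,0,0],
    [0,0,0],
    [0,0,0],
    [0,0,0],
    [0,0,0]
  ],
  "rotation": [
    [0,0,-8],
    [0,0,-8],
    [0,0,-8],
    [0,0,-8],
    [0,0,-8],
    [0,0,-8],
    [0,0,-8],
    [0,0,-8],
    [0,0,-8],
    [0,0,-8],
    [0,0,-8],
    [0,0,-2]
  ]
}}

```text
time_s: 7.2
position: [0.6095, 0.0977, 0.1929]
ee_rot: [-2.039, -2.321, -0.068]
force: [-0.1, 0.5, -1.3]
finger_gap: 0.0208
grasp_force: 39.7
```

{"method": "move_arm", "body": {
  "linear": [
    [0,0,0],
    [0,0,0]
  ],
  "rotation": [
    [0,0,0],
    [0,0,0]
  ]
}}

```text
time_s: 7.4
position: [0.6095, 0.098, 0.1929]
ee_rot: [-2.043, -2.317, -0.068]
force: [0.3, -0.7, -1.2]
finger_gap: 0.021
grasp_force: 39.7
```

```bash
cat > s.py <<'E'
from h import *
import sys
o=bot.get_obs();p=np.array(o["position"]);print(p,o["force"],np.round(o["qpos"],3))
M=R.from_rotvec(o["ee_rot"]).as_matrix();x=M[:,0];yaw=np.arctan2(x[1],x[0]);print(np.round(M,4),"yaw",np.degrees(yaw))
W=R.from_euler("z",yaw).as_matrix()@np.diag([1.,-1,-1]); print("rot to upright (tool deg)",np.degrees(R.from_matrix(M.T@W).as_rotvec()).round(2))
if len(sys.argv)>3: print("tool shift",np.round(W.T@(np.array(list(map(float,sys.argv[1:4])))-p),4))
E
python3 s.py 0.6146 0.180 0.188
```

```text
[0.60947787 0.09804774 0.19291653] [ 0.29314633 -0.69501881 -1.15816272] [ 0.126  0.443 -0.002  1.127  0.068  1.571]
[[-0.1252  0.9921 -0.0095]
 [ 0.9898  0.1256  0.0674]
 [ 0.068  -0.001  -0.9977]] yaw 97.20896384561617
rot to upright (tool deg) [-0.06 -3.9   0.  ]
tool shift [0.0807 0.0154 0.0049]
```

{"method": "move_arm", "body": {
  "linear": [
    [0,0,0],
    [0,0,0],
    [0.0205,0.001,0],
    [0.0205,0.001,0],
    [0.0205,0.001,0],
    [0.0205,0.001,0.0049],
    [0,0,0],
    [0,0,0],
    [0,0,0]
  ],
  "rotation": [
    [-0.06,-3.9,0],
    [0,0,7.9],
    [0,0,0],
    [0,0,0],
    [0,0,0],
    [0,0,0],
    [0,0,0],
    [0,0,0],
    [0,0,0]
  ]
}}

```text
time_s: 8.3
position: [0.6142, 0.1796, 0.1881]
ee_rot: [2.234, 2.208, -0.001]
force: [0.3, -0.4, -1.0]
finger_gap: 0.0204
grasp_force: 39.6
```

```bash
python3 s.py 0.6146 0.180 0.188
python3 - <<'E'
from h import *
for n,b in(("scene",(350,150,450,260)),("top",(200,150,290,260))):
    im=bot.capture(n)[:,:,::-1]; cv2.imwrite(f"pics/{n}2.png",im)
    a=cv2.resize(im[b[1]:b[3],b[0]:b[2]],None,fx=5,fy=5,interpolation=cv2.INTER_CUBIC); cv2.imwrite(f"pics/{n}2c.png",a)
E
```

```text
[0.61422288 0.17962976 0.18811789] [ 0.25813319 -0.40160059 -1.03191463] [ 0.285  0.484  0.056  1.143 -0.     1.867]
[[ 1.150e-02  9.999e-01 -1.000e-04]
 [ 9.999e-01 -1.150e-02 -4.000e-04]
 [-4.000e-04 -0.000e+00 -1.000e+00]] yaw 89.34253075072465
rot to upright (tool deg) [-0.    0.02 -0.  ]
tool shift [0.0004 0.0004 0.0001]
```

View pics/scene2c.png

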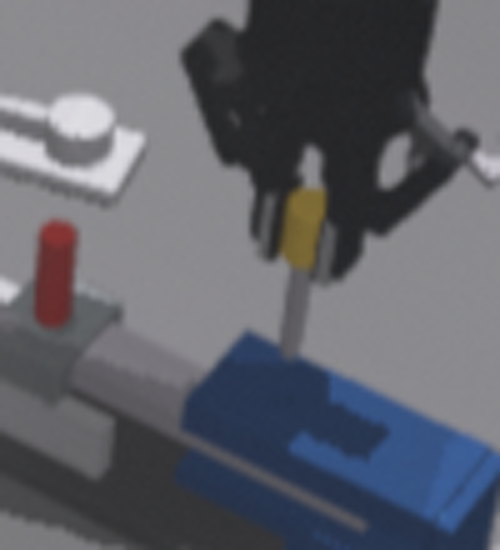

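Run:
```python
from h import *
b=(350,150)
for z in(.1166,.1786,.2086): print(z,(proj("scene",[.6147,.1796,z])-b)*5)
for z in(.07,.125): print(z,(proj("scene",[.49,.1808,z])-b)*5)
im=cv2.imread("pics/scene2.png"); hsv=cv2.cvtColor(im,cv2.COLOR_BGR2HSV)
m=cv2.inRange(hsv,(18,90,40),(35,255,255))[180:210,400:420]; 
for i,r in enumerate(m):
    u=np.flatnonzero(r); 
    if len(u): print(180+i,400+u.min(),400+u.max())
g=cv2.cvtColor(im,cv2.COLOR_BGR2GRAY); print(g[203:226,400:418])
```

```text
0.1166 [286.29534887 353.57635604]
0.1786 [301.78818031 253.19465592]
0.2086 [309.66905814 202.13259418]
0.07 [ 50.79040096 312.11148049]
0.125 [ 57.02724394 227.34675146]
188 408 414
189 407 414
190 407 414
191 407 414
192 407 414
193 407 414
194 407 413
195 406 413
196 406 413
197 406 413
198 406 412
199 406 412
200 406 412
201 407 412
202 408 412
203 410 411
[[139 138 138 136 136 137 138 129 100  98  99  96  80  76  89  84  53  41]
 [139 138 139 138 138 139 138 129  97  92  94  89  74  80  90  83  53  44]
 [139 139 139 138 139 138 136 123  92  92  94  88  73  86  90  85  71  67]
 [139 139 138 138 139 139 134 116  93  92  94  93  98 104  98  96 106 109]
 [138 139 139 139 138 139 134 111  92  93  94 101 121 127 119 120 131 135]
 [138 139 139 139 139 139 131 103  90  93  95 102 129 136 137 136 138 138]
 [139 139 139 139 138 138 130  98  91  94  96 108 136 139 138 139 138 138]
 [140 139 139 138 139 138 129  95  91  94  96 109 136 139 138 138 138 139]
 [139 139 138 139 139 138 128  92  91  95  97 112 136 138 138 139 139 139]
 [139 140 139 140 138 135 123  93  90  94  99 119 137 138 139
[... 289 characters left out ...]
140 139 139 140 139 138]
 [ 70  83 102 117 129 128  97  91  94  97 113 136 139 139 138 139 139 139]
 [ 62  65  70  83 101 109  90  91  95 100 121 137 140 139 139 140 139 138]
 [ 61  61  62  65  70  77  83  91  95 104 129 138 139 139 139 140 139 140]
 [ 61  61  62  61  63  67  78  90  93 102 127 136 138 140 138 139 138 140]
 [ 61  61  62  62  62  64  71  80  81  84 102 117 129 137 139 140 139 138]
 [ 58  58  57  58  58  58  59  64  65  62  66  81 102 117 129 137 139 138]
 [ 54  55  54  53  55  55  55  54  54  53  53  57  67  80 101 117 127 137]
 [ 54  54  54  54  54  53  54  53  54  53  53  53  55  57  65  81 104 118]
 [ 53  52  54  54  53  53  52  54  53  53  53  53  53  55  54  63  81  90]]
```

{"method": "move_arm", "body": {
  "linear": [
    [0.0004,0.0004,0.01],
    [0,0,0.01],
    [0,0,0.004],
    [0,0,0.001],
    [0,0,0.001],
    [0,0,0.001],
    [0,0,0.001],
    [0,0,0],
    [0,0,0]
  ],
  "rotation": [
    [0,0,0],
    [0,0,0],
    [0,0,0],
    [0,0,0],
    [0,0,0],
    [0,0,0],
    [0,0,0],
    [0,0,0],
    [0,0,0]
  ]
}}

```text
time_s: 9.3
position: [0.6148, 0.181, 0.1602]
ee_rot: [2.233, 2.21, 0.001]
force: [0.1, 0.2, -0.3]
finger_gap: 0.0208
grasp_force: 39.6
```

{"method": "move_arm", "body": {
  "linear": [
    [0,0,0.001],
    [0,0,0.001],
    [0,0,0.001],
    [0,0,0],
    [0,0,0]
  ],
  "rotation": [
    [0,0,0],
    [0,0,0],
    [0,0,0],
    [0,0,0],
    [0,0,0]
  ]
}}

```text
time_s: 9.8
position: [0.6146, 0.1807, 0.1569]
ee_rot: [2.233, 2.21, -0.0]
force: [1.1, 0.1, -0.6]
finger_gap: 0.0211
grasp_force: 39.6
```

{"method": "move_arm", "body": {
  "linear": [
    [0,0,0.001],
    [0,0,0.001],
    [0,0,0.001],
    [0,0,0.001],
    [0,0,0],
    [0,0,0]
  ],
  "rotation": [
    [0,0,0],
    [0,0,0],
    [0,0,0],
    [0,0,0],
    [0,0,0],
    [0,0,0]
  ]
}}

```text
time_s: 10.4
position: [0.6145, 0.1806, 0.1528]
ee_rot: [2.233, 2.209, -0.001]
force: [-1.5, -2.4, -0.2]
finger_gap: 0.0207
grasp_force: 39.8
```

{"method": "move_arm", "body": {
  "linear": [
    [-0.0004,-0.0002,0.001],
    [0,0,0.001],
    [0,0,0.001],
    [0,0,0.001],
    [0,0,0.001],
    [0,0,0.001],
    [0,0,0],
    [0,0,0]
  ],
  "rotation": [
    [0,0,0],
    [0,0,0],
    [0,0,0],
    [0,0,0],
    [0,0,0],
    [0,0,0],
    [0,0,0],
    [0,0,0]
  ]
}}

```text
time_s: 11.2
position: [0.6144, 0.1804, 0.1468]
ee_rot: [-2.233, -2.21, 0.0]
force: [-1.6, -3.1, -1.6]
finger_gap: 0.0211
grasp_force: 39.8
```

{"method": "move_arm", "body": {
  "linear": [
    [-0.0005,-0.0002,0.001],
    [0,0,0.001],
    [0,0,0.001],
    [0,0,0.001],
    [0,0,0.001],
    [0,0,0.001],
    [0,0,0.001],
    [0,0,0],
    [0,0,0]
  ],
  "rotation": [
    [0,0,0],
    [0,0,0],
    [0,0,0],
    [0,0,0],
    [0,0,0],
    [0,0,0],
    [0,0,0],
    [0,0,0],
    [0,0,0]
  ]
}}

```text
time_s: 12.1
position: [0.6143, 0.1801, 0.1398]
ee_rot: [-2.233, -2.21, -0.0]
force: [-0.2, -1.3, -1.3]
finger_gap: 0.0211
grasp_force: 39.8
```

{"method": "move_arm", "body": {
  "linear": [
    [-0.0003,0,0.0005],
    [0,0,0.0005],
    [0,0,0.0005],
    [0,0,0],
    [0,0,0]
  ],
  "rotation": [
    [0,0,0],
    [0,0,0],
    [0,0,0],
    [0,0,0],
    [0,0,0]
  ]
}}

```text
time_s: 12.6
position: [0.6143, 0.1798, 0.1385]
ee_rot: [-2.233, -2.21, -0.001]
force: [-1.1, 0.3, -0.4]
finger_gap: 0.0208
grasp_force: 39.8
```

{"method": "move_arm", "body": {
  "linear": [
    [0,0,0.0004],
    [0,0,0.0004],
    [0,0,0],
    [0,0,0]
  ],
  "rotation": [
    [0,0,0],
    [0,0,0],
    [0,0,0],
    [0,0,0]
  ]
}}

```text
time_s: 13.0
position: [0.6143, 0.1798, 0.1377]
ee_rot: [-2.233, -2.21, -0.0]
force: [-0.4, -0.8, -0.6]
finger_gap: 0.0211
grasp_force: 39.8
```

{"method": "move_arm", "body": {
  "linear": [
    [0,0,0.0004],
    [0,0,0.0003],
    [0,0,0],
    [0,0,0]
  ],
  "rotation": [
    [0,0,0],
    [0,0,0],
    [0,0,0],
    [0,0,0]
  ]
}}

```text
time_s: 13.4
position: [0.6143, 0.1798, 0.1374]
ee_rot: [2.233, 2.21, 0.001]
force: [-0.3, -0.3, 1.4]
finger_gap: 0.0208
grasp_force: 39.8
```

{"method": "move_arm", "body": {
  "linear": [
    [0,0,0],
    [0,0,0],
    [0,0,0],
    [0,0,0],
    [0,0,-0.01],
    [0,0,-0.02],
    [0,0,-0.02],
    [0,-0.03,0],
    [0,-0.03,0],
    [0,-0.03,0],
    [0,-0.034,0],
    [0,0,0]
  ],
  "rotation": [
    [0,0,0],
    [0,0,0],
    [0,0,0],
    [0,0,0],
    [0,0,0],
    [0,0,0],
    [0,0,0],
    [0,0,0],
    [0,0,0],
    [0,0,0],
    [0,0,0],
    [0,0,0]
  ],
  "claw": 0.045
}}

```text
time_s: 14.6
position: [0.4852, 0.1802, 0.1874]
ee_rot: [-2.23, -2.21, 0.006]
force: [0.8, 0.4, -0.5]
finger_gap: 0.0448
grasp_force: 0.0
```

```bash
python3 s.py 0.4893 0.1806 0.105
python3 - <<'E'
from h import *
for n,b in(("scene",(340,140,440,260)),("top",(200,150,290,260))):
    im=bot.capture(n)[:,:,::-1]; cv2.imwrite(f"pics/{n}3.png",im)
    a=cv2.resize(im[b[1]:b[3],b[0]:b[2]],None,fx=5,fy=5,interpolation=cv2.INTER_CUBIC); cv2.imwrite(f"pics/{n}3c.png",a)
E
```

```text
[0.48522736 0.18023623 0.18743769] [ 0.84374808  0.35614938 -0.48534095] [ 3.550e-01  2.820e-01 -2.620e-01  1.030e+00  1.000e-03  1.935e+00]
[[ 9.0e-03  1.0e+00 -4.3e-03]
 [ 1.0e+00 -9.0e-03 -9.0e-04]
 [-1.0e-03 -4.3e-03 -1.0e+00]] yaw 89.48542630337694
rot to upright (tool deg) [-0.24  0.06 -0.  ]
tool shift [0.0004 0.0041 0.0824]
```

View pics/scene3c.png

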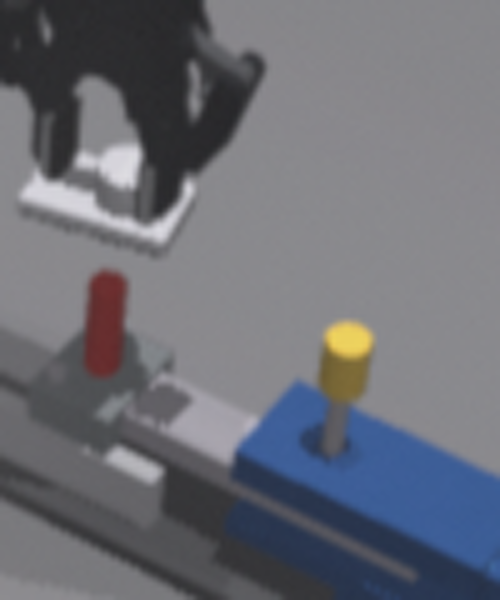

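{"method": "move_arm", "body": {
  "linear": [
    [0,0,0],
    [0,0,0.02],
    [0,0,0.02],
    [0,0,0.02],
    [0,0,0.02],
    [0,0,0.002],
    [0,0,0],
    [0,0,0]
  ],
  "rotation": [
    [0,0,0],
    [0,0,0],
    [0,0,0],
    [0,0,0],
    [0,0,0],
    [0,0,0],
    [0,0,0],
    [0,0,0]
  ]
}}

```text
time_s: 15.5
position: [0.4916, 0.1813, 0.106]
ee_rot: [2.233, 2.209, 0.003]
force: [0.3, -0.2, 0.2]
finger_gap: 0.0449
grasp_force: 0.0
```

{"method": "move_arm", "body": {
  "linear": [
    [0,0,0],
    [0,0,0],
    [0,0,0],
    [0,0,0],
    [0,0,0]
  ],
  "rotation": [
    [0,0,0],
    [0,0,0],
    [0,0,0],
    [0,0,0],
    [0,0,0]
  ],
  "claw": 0.0,
  "force": 20
}}

```text
time_s: 16.0
position: [0.4909, 0.1813, 0.106]
ee_rot: [2.232, 2.209, 0.003]
force: [-0.4, 0.1, 6.5]
finger_gap: 0.0177
grasp_force: 20.4
```

{"method": "move_arm", "body": {
  "linear": [
    [0,-0.001,0],
    [0,-0.001,0],
    [0,-0.001,0],
    [0,-0.001,0],
    [0,-0.001,0],
    [0,-0.001,0],
    [0,-0.001,0],
    [0,-0.001,0],
    [0,-0.001,0],
    [0,-0.001,0],
    [0,-0.001,0],
    [0,-0.001,0]
  ],
  "rotation": [
    [0,0,0],
    [0,0,0],
    [0,0,0],
    [0,0,0],
    [0,0,0],
    [0,0,0],
    [0,0,0],
    [0,0,0],
    [0,0,0],
    [0,0,0],
    [0,0,0],
    [0,0,0]
  ]
}}

```text
time_s: 17.2
position: [0.4803, 0.1813, 0.106]
ee_rot: [2.231, 2.207, 0.005]
force: [3.7, -0.4, 5.9]
finger_gap: 0.0179
grasp_force: 20.5
```

{"method": "move_arm", "body": {
  "linear": [
    [0,-0.0005,0],
    [0,-0.0005,0],
    [0,-0.0005,0],
    [0,-0.0005,0],
    [0,-0.0005,0]
  ],
  "rotation": [
    [0,0,0],
    [0,0,0],
    [0,0,0],
    [0,0,0],
    [0,0,0]
  ]
}}

```text
time_s: 17.7
position: [0.4776, 0.1813, 0.106]
ee_rot: [2.231, 2.208, 0.005]
force: [2.7, -1.8, 6.0]
finger_gap: 0.0174
grasp_force: 20.5
```

{"method": "move_arm", "body": {
  "linear": [
    [0,-0.0005,0],
    [0,-0.0005,0],
    [0,-0.0005,0],
    [0,-0.0005,0],
    [0,-0.0005,0]
  ],
  "rotation": [
    [0,0,0],
    [0,0,0],
    [0,0,0],
    [0,0,0],
    [0,0,0]
  ]
}}

```text
time_s: 18.2
position: [0.4751, 0.1813, 0.106]
ee_rot: [2.231, 2.208, 0.005]
force: [3.5, -1.7, 5.4]
finger_gap: 0.0178
grasp_force: 20.5
```

{"method": "move_arm", "body": {
  "linear": [
    [0,-0.0005,0],
    [0,-0.0005,0],
    [0,-0.0005,0],
    [0,-0.0005,0],
    [0,-0.0005,0]
  ],
  "rotation": [
    [0,0,0],
    [0,0,0],
    [0,0,0],
    [0,0,0],
    [0,0,0]
  ]
}}

```text
time_s: 18.7
position: [0.4725, 0.1813, 0.106]
ee_rot: [2.231, 2.208, 0.004]
force: [3.4, -1.4, 5.6]
finger_gap: 0.0176
grasp_force: 20.6
```

{"method": "move_arm", "body": {
  "linear": [
    [0,-0.0005,0],
    [0,-0.0005,0],
    [0,-0.0005,0],
    [0,-0.0005,0],
    [0,-0.0005,0]
  ],
  "rotation": [
    [0,0,0],
    [0,0,0],
    [0,0,0],
    [0,0,0],
    [0,0,0]
  ]
}}

```text
time_s: 19.2
position: [0.4701, 0.1812, 0.106]
ee_rot: [2.231, 2.207, 0.005]
force: [4.2, -1.0, 5.6]
finger_gap: 0.0172
grasp_force: 20.6
```

{"method": "move_arm", "body": {
  "linear": [
    [0,-0.0005,0],
    [0,-0.0005,0],
    [0,-0.0005,0],
    [0,-0.0005,0],
    [0,-0.0005,0]
  ],
  "rotation": [
    [0,0,0],
    [0,0,0],
    [0,0,0],
    [0,0,0],
    [0,0,0]
  ]
}}

```text
time_s: 19.7
position: [0.4696, 0.1813, 0.1061]
ee_rot: [2.23, 2.205, 0.008]
force: [8.9, -2.5, 0.8]
finger_gap: 0.0174
grasp_force: 20.7
```

{"method": "move_arm", "body": {
  "linear": [
    [0,0.0007,0],
    [0,0.0007,0],
    [0,0.0007,0],
    [0,0,0]
  ],
  "rotation": [
    [0,0,0],
    [0,0,0],
    [0,0,0],
    [0,0,0]
  ]
}}

```text
time_s: 20.1
position: [0.4696, 0.1812, 0.106]
ee_rot: [2.232, 2.208, 0.004]
force: [3.7, -1.1, 6.2]
finger_gap: 0.0173
grasp_force: 20.7
```

```bash
cat > y.py <<'E'
from h import *
import sys
im=bot.capture("scene")[:,:,::-1]; cv2.imwrite(f"pics/{sys.argv[1]}.png",im)
for f in("scene3",sys.argv[1]):
    hsv=cv2.cvtColor(cv2.imread(f"pics/{f}.png"),cv2.COLOR_BGR2HSV)
    a=np.argwhere(cv2.inRange(hsv,(18,90,40),(35,255,255))[190:250,390:425]>0); print(f,len(a),(a.mean(0)+[190,390])[::-1],a.min(0)+[190,390],a.max(0)+[190,390])
for z in(.143,.120,.105): print(z,proj("scene",[.6147,.1796,z]))
E
python3 y.py scene4
```

```text
scene3 129 [408.6744186  211.62790698] [204 404] [219 414]
scene4 116 [406.5       223.5862069] [217 402] [231 411]
0.143 [408.55320679 212.33025296]
0.12 [407.42370317 219.64857268]
0.105 [406.70181836 224.3258342 ]
```

{"method": "move_arm", "body": {
  "linear": [
    [0,0.0007,0],
    [0,0.0007,0],
    [0,0,0]
  ],
  "rotation": [
    [0,0,0],
    [0,0,0],
    [0,0,0]
  ]
}}

```text
time_s: 20.45
position: [0.4698, 0.1812, 0.106]
ee_rot: [2.233, 2.209, 0.002]
force: [0.6, -0.5, 9.8]
finger_gap: 0.0173
grasp_force: 20.8
```

{"method": "move_arm", "body": {
  "linear": [
    [0,0,0],
    [0,0,0],
    [0,0,0],
    [0,0,0],
    [0,0,-0.01],
    [0,0,-0.03],
    [0,0,-0.03],
    [0,0,-0.03],
    [0,-0.02,0],
    [0,0,0],
    [0,0,0]
  ],
  "rotation": [
    [0,0,0],
    [0,0,0],
    [0,0,0],
    [0,0,0],
    [0,0,0],
    [0,0,0],
    [0,0,0],
    [0,0,0],
    [0,0,0],
    [0,0,0],
    [0,0,0]
  ],
  "claw": 0.045
}}

```text
time_s: 21.55
position: [0.4492, 0.1814, 0.2052]
ee_rot: [2.232, 2.21, 0.001]
force: [0.2, 0.3, 0.2]
finger_gap: 0.0453
grasp_force: 0.0
```

```bash
python3 y.py scene5
python3 - <<'E'
import cv2
a=cv2.imread("pics/scene5.png")[180:280,330:460]
cv2.imwrite("pics/scene5c.png",cv2.resize(a,None,fx=6,fy=6,interpolation=cv2.INTER_CUBIC))
E
```

```text
scene3 129 [408.6744186  211.62790698] [204 404] [219 414]
scene5 116 [406.48275862 223.47413793] [217 402] [231 411]
0.143 [408.55320679 212.33025296]
0.12 [407.42370317 219.64857268]
0.105 [406.70181836 224.3258342 ]
```

View pics/scene5c.png

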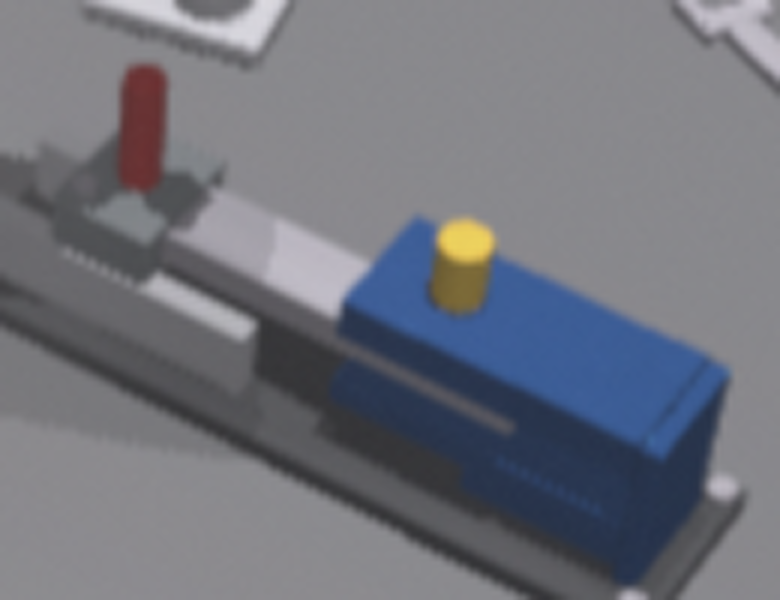

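The yellow head sits on the blue top at scene (406,223), and the gripper is clear of everything.

```bash
python3 -c "from workcell import bot; print(bot.job_done())"
```

```text
the job is handed in; nothing more can be done
None
```

The yellow-headed pin dropped through the draw bar's hole as I drew the bar back, the last picture shows its head sitting on the blue top with the gripper clear, and I handed the job in at about 22 s (no verdict was shown).

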